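Lock the soap slab mould with its square key

TASK

Take the square key from its wooden rest, push it fully home into the recessed square socket of the lock on the soap mould's lid, and turn it clockwise (seen from above) up to its stop to lock the lid. Feel for the socket and the stop gently, never forcing the key, let go with the key left standing in the lock, and leave the other things on the table alone.

Things in the scene. Friction and masses are not known exactly. Their poses are not given: they have to be found in the camera images.
- key: Loose T-shaped key, about 110 g, upright in its rest. Square steel shank 12 x 12 mm, 50 mm long, its lowest 5 mm narrowed to 9.5 x 9.5 mm; on top a black handle bar 56 mm long (own x), 14 mm thick (own y), from 50 to 76 mm above the origin. Origin: centre of the shank's foot; own z up. The shank's sides are parallel to the handle; any of the four quarter turns fits the socket.
- key_foot (a point): Centre of the foot of the key's shank (same point and axes as the key's origin).
- rest: Wooden block 70 x 70 x 35 mm, fixed to the table, with a 15 mm square hole 25 mm deep in the middle of its top, in which the key stands with 1.5 mm play all round. Origin: centre of its underside.
- well (a point): Centre of the rim of the lock's round well, 123 mm above the table; axes are the mould's. In the well sits a 30 mm square steel block, flat top 8 mm below the rim, with a 13.8 mm square socket in its middle (sharp edges), floor 22 mm below the rim. The block floats: its middle is up to 5 mm off this point along the mould's x and y, unmeasured, held by 12 N of friction; feel or look for it.
- socket (a joint): Turn angle of the socket block, rad, growing clockwise seen from above. At 0 the socket's sides are parallel to the mould's x and y; the firm stop (locked) is at 1.4. Starts between 0 and 0.35. It takes about 0.08 N m to turn and stays where it is left; 0.2 N m at the stop is plenty, 0.3 forces it. The key has about 0.15 rad of play in the socket either way.
- tape: Bystander: loose paper-white tape roll lying flat, 100 mm across, 24 mm high.
- beaker: Bystander: loose glass beaker, 64 mm across, 75 mm high, standing.
- oil: Bystander: loose amber oil bottle, 64 mm across, 170 mm high, standing.
- tray: Bystander: loose pink six-cell mould tray, 200 x 150 x 35 mm.
- mould: Soap mould fixed to the table: plywood box with shut aluminium lid, 226 x 206 mm, lid top 93 mm above the table, origin at the centre of its underside. In the middle of the lid stands the lock: a dark steel round boss, 78 mm outside and 60 mm inside diameter, 30 mm high. Press the key on the lock with only 3 to 10 N: over 30 N before it is home is forcing it.
Things that resemble listed ones, but are neither listed nor needed, are in the scene too. Leave any blue, red or white look-alike of the key alone.

How it is judged:
By the outcome, as a careful person would: the job done as asked, in the order asked, and still so for the second after the job is handed in, with the robot touching nothing.
It also fails if it takes over 72 s, if anything falls off the work surface, if the arm or the gripper's body presses on something with over 40 N, if the wrist force passes 120 N, or if a joint passes its speed limit or range.

ROBOT

A 6-joint arm with a two-finger parallel gripper is mounted at the origin on the work surface. World frame = base frame: x ahead of the robot, y to its left, z up, the work surface at z = 0. Lengths are in m, angles in degrees, forces in N, time in s.
With the tool pointing down it reaches from about 0.4 to 0.825 m from the base axis. Payload 7 kg.
Tool frame: the origin (TCP) lies between the finger pads; the fingertips stand 22 mm ahead of it and the grasp point (between the pads) lies 3 mm ahead of it; z points along the fingers, y is the direction in which the jaws open and shut (so a half turn about z gives the same grasp; the last joint's range is limited). The gripper opens to 88 mm and grips with 3 to 60 N. Pads are 19 mm wide; open, the fingers measure 130 mm over their backs; the gripper's body (78 mm by 193 mm) begins 47 mm behind the grasp point.
Start: joints at [-50.586, 20.546, 0.682, 0, -70.136, -16.507], TCP at [0.263, -0.622, 0.249] pointing down, gripper open.
Joint ranges: [-176.03, 176.03], [-82.01, 121.73], [-58.28, 71.71], [-173.87, 95.51], [-174.79, -0.11], [-173.66, 173.66]. Speed limits (degrees/s): [136.94, 136.94, 172.46, 180, 180, 180].

INTERFACE

Orientations are given as [roll, pitch, yaw] about the fixed x, y, z axes, in that order (R = Rz(yaw) Ry(pitch) Rx(roll)).
In Python, from plant import telemetry, cams, r gives the robot as it stands.
- The arm moves only by the tool carry_out, never from a script. Its argument "commands" is one flat list of numbers, 5 for each row, row after row: the shift along the world's x, y, z as a fraction of full scale, then the turn about the world's z as a fraction of full scale, then the gripper's target within -1 to 1 (shut at 1, half-way at 0, fully open at -1). In form: [x, y, z, turn, claw, x, y, z, turn, claw, ...]. A call has 1 to 8 rows; each row shifts and turns the commanded pose from where the row before left it; what a row does not reach is not made up. Full scale, the value 1, is 0.04 m for a shift and 4 degrees for a turn. A row lasts 1/10 s, in which the tool goes at most 50 mm and 8.59 degrees, less where a joint would pass 70% of its speed; a pose out of reach is approached as far as the arm can. A call with a number of a shift or a turn outside -1 to 1 is refused whole. A call with a gripper value outside its range is refused whole. The fingers move at their own pace and stop on an object; "grip_force" is the grip in N (left out, the last holds). Time passes only in rows, so rows that do not move let the fingers close. It gives the time, the measured TCP pose, the force and the opening at its end, in the units of the state.
- telemetry.get_state(): the state, without advancing time (a new reading comes with each control period).
- cams.capture(name): name is "scene" or "top"; returns a dict with "frame" (384x512x3 uint8, red, green, blue), "camera_matrix" (3x3 intrinsics, pixels), "k1" (the pictures are not rectified: a ray, as slopes to the right and down, at radius r is drawn at 1 + k1 r^2 times it, then the intrinsics apply), "camera_from_world" (4x4, takes a point from world to camera coordinates). Camera axes: x right, y down, z forward; pixel columns grow to the right and rows downward; lengths in m; the calibration is good to about 2 mm. A picture is of the moment at which its call begins. There is no depth.
- r.close_job(): hands the job in, once; it reports no verdict.
The state is a dict: "time_s": time; "joints": joint angles; "qd": joint speeds; "joint_torque": joint torques, N m; "tcp_pos": TCP position; "eef_rot": TCP orientation; "contact_force": force on the tool from outside, world axes, zero at the start; "moment": the same for the moment, N m; "gripper_width": finger opening in m.
Only numpy, scipy, OpenCV 4.12 (cv2) and the standard library are available. Lean on these libraries where they do the work, as an engineer would, in place of code of your own. Each camera call takes 0.05 s, during which the arm holds its last target. There are 200 camera calls.

## Working session

There is one attempt and no reset: what is moved stays moved. The work goes in short steps, Python scripts to look and compute and a tool call to move; the robot and the scene stay as the last step left them, time stands still between calls to the robot, and variables do not carry over. Pictures are saved under pics/ and viewed, about 8 in all and at most 12, crops included, and the job is handed in when it is done.

Besides the shell and the picture viewer there is one more tool, called after "Emit:" as name(argument=value, ...) on one line, values as JSON. carry_out: Moves the arm, as the interface text tells. Shift numbers are shares of 0.04 m and turn numbers shares of 4 degrees, none past 1 either way. Its arguments: {"type":"object","properties":{"commands":{"type":"array"},"grip_force":{"type":"number"}},"required":["commands"]}

```bash
mkdir -p pics
cat > h.py <<'E'
import numpy as np, cv2
from plant import telemetry, cams, r
def cap(n): return cams.capture(n)
def save(im,fn): cv2.imwrite('pics/'+fn,im[:,:,::-1])
def ray(c,u,v):
    K=np.array(c['camera_matrix']);k1=c['k1']
    d=np.array([(u-K[0,2])/K[0,0],(v-K[1,2])/K[1,1]]);s=d.copy()
    for _ in range(30): s=d/(1+k1*(s@s))
    T=np.array(c['camera_from_world']);R=T[:3,:3]
    return -R.T@T[:3,3], R.T@np.array([s[0],s[1],1])
def at_z(c,u,v,z):
    o,d=ray(c,u,v); return o+d*(z-o[2])/d[2]
def proj(c,p):
    K=np.array(c['camera_matrix']);T=np.array(c['camera_from_world'])
    q=T[:3,:3]@np.array(p)+T[:3,3];s=q[:2]/q[2];s=s*(1+c['k1']*(s@s))
    return K[:2,:2]@s+K[:2,2]
def crop(im,u0,u1,v0,v1,k): return cv2.resize(im[v0:v1,u0:u1],None,fx=k,fy=k,interpolation=cv2.INTER_CUBIC)
E
python3 - <<'E'
from h import *
import pickle
a=cap('scene');b=cap('top');pickle.dump((a,b),open('c0.pkl','wb'))
save(a['frame'],'s0.png');save(b['frame'],'t0.png')
for c in(a,b):print(ray(c,256,192),c['camera_matrix'][0][0],c['k1'])
print(telemetry.get_state())
E
```

```text
(array([0.9255878 , 0.71883451, 0.90686254]), array([-0.34241249, -0.56318986, -0.75213698])) 440.4069671323614 0.00023944009736846716
(array([0.49026405, 0.12598988, 0.96570286]), array([ 0.08660555, -0.00514605, -0.99638052])) 353.16609204286004 0.01947878905950879
{'time_s': 0.1, 'joints': array([-5.05872458e+01,  2.05861127e+01,  6.38828462e-01, -1.68778726e-02,
       -7.01364736e+01, -1.65073177e+01]), 'qd': array([ 0.07450197, -0.06543468,  0.12180774,  0.08331727, -0.06415816,
        0.02103214]), 'joint_torque': array([-1.72937991e-03, -5.84159482e+01,  2.93752044e+01,  7.01564670e+00,
        1.02059939e-02, -4.63339745e-05]), 'tcp_pos': array([ 0.26253456, -0.62140803,  0.24773134]), 'eef_rot': array([ 1.79915186e+02, -8.58756921e-03, -1.57100304e+02]), 'contact_force': array([-0.16544626, -0.23492623,  0.03805763]), 'moment': array([-0.00582848,  0.04436246,  0.01563188]), 'gripper_width': 0.08760937367017285}
```

View pics/s0.png

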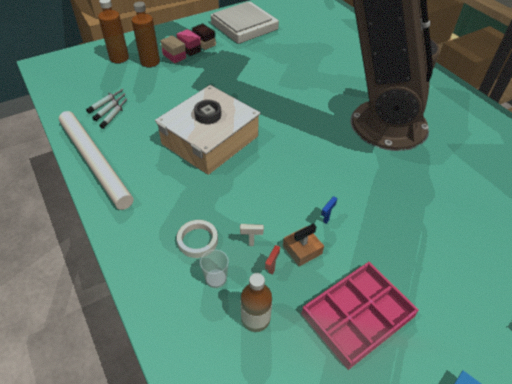

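View pics/t0.png

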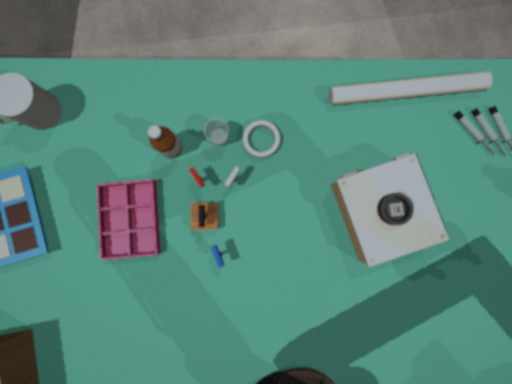

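Candidates for the key in the top view are the black-handled one in the wooden rest (201,215), white (232,176), red (196,177), blue (218,256), and the small tools at (470–500,130). By the description it is the black one in the rest. The mould's lock is at (396,209). I'll check these in one close crop.

Run:
```python
from h import *
import pickle
a,b=pickle.load(open('c0.pkl','rb'))
i1=crop(b['frame'],180,230,192,242,8);i2=crop(b['frame'],371,421,184,234,8)
i3=crop(a['frame'],280,330,215,265,8)[:300];i3=crop(a['frame'],276,326,217,267,4);i4=crop(a['frame'],180,230,87,137,4)
i3=np.hstack([i3,i4,np.zeros((200,400,3),np.uint8)])
save(np.vstack([np.hstack([i1,i2]),i3]),'c1.png')
# lid segmentation in top: bright lid corners
```

```text
(no output)
```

View pics/c1.png

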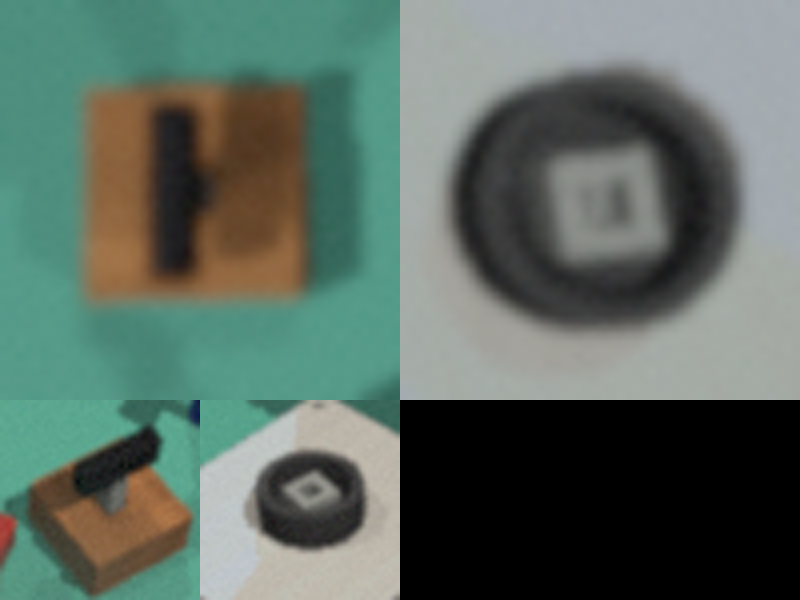

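The crop confirms the black T key in the wooden rest, with its handle centred near top pixel (201.5,215.5). The lock's bright block is centred near (396,209.5) and is slightly turned. Next I'll fit poses using both cameras.

```bash
cat >> h.py <<'E'
from scipy.optimize import minimize
def box(x,y,yaw,lx,ly,z0,z1):
    c,s=np.cos(yaw),np.sin(yaw)
    return [(x+c*a*lx/2-s*b*ly/2,y+s*a*lx/2+c*b*ly/2,z) for a in(-1,1) for b in(-1,1) for z in(z0,z1)]
def fit(views,x0,lx,ly,z0,z1,U=8):
    # views: (cam, soft mask in 0..1 float full image, window u0,u1,v0,v1)
    def cost(p):
        t=0
        for c,m,(u0,u1,v0,v1) in views:
            pts=np.array([proj(c,q) for q in box(*p,lx,ly,z0,z1)])
            h=cv2.convexHull(((pts-[u0,v0]+.5)*U*16).astype(np.int32))
            im=np.zeros(((v1-v0)*U,(u1-u0)*U),np.float32)
            cv2.fillConvexPoly(im,h,1.,shift=4)
            im=cv2.GaussianBlur(cv2.resize(im,(u1-u0,v1-v0),interpolation=cv2.INTER_AREA),(0,0),.6)
            t+=((im-m[v0:v1,u0:u1])**2).sum()
        return t
    S=np.array([x0]+[np.array(x0)+d for d in([.008,0,0],[0,.008,0],[0,0,.15])])
    return minimize(cost,x0,method='Nelder-Mead',options=dict(initial_simplex=S,xatol=1e-5,fatol=1e-4))
def win(c,p,n):
    u,v=np.round(proj(c,p)).astype(int); return (u-n,u+n,v-n,v+n)
def soft(im,lo,hi): return np.clip((im-lo)/(hi-lo),0,1).astype(np.float32)
E
python3 - <<'E'
from h import *
import pickle
a,b=pickle.load(open('c0.pkl','rb'))
print('key0',at_z(b,201.5,215.5,.086),'block0',at_z(b,396,209.5,.115))
k0=at_z(b,201.5,215.5,.08)
p=at_z(b,396,209.5,.115)
V=[c['frame'].astype(float).max(2) for c in(a,b)]
e=at_z(b,201.5,226,.08)-at_z(b,201.5,205,.08); yaw=np.arctan2(e[1],e[0])
for s in ((0,1),(0,),(1,)):
    vs=[((a,b)[i],1-soft(V[i],35,100),win((a,b)[i],k0,17)) for i in s]
    r1=fit(vs,[k0[0],k0[1],yaw],.056,.014,.060,.086); print('key',s,r1.x,np.degrees(r1.x[2]),r1.fun)
    vs=[((a,b)[i],soft(V[i],90,150),win((a,b)[i],p,9)) for i in s]
    # fill socket
    for c,m,w in vs:
        m[:]=cv2.morphologyEx(m,cv2.MORPH_CLOSE,np.ones((5,5)))
    r2=fit(vs,[p[0],p[1],.2],.03,.03,.1149,.115); print('block',s,r2.x,np.degrees(r2.x[2]),r2.fun)
hsv=cv2.cvtColor(b['frame'],cv2.COLOR_RGB2HSV)
m=((hsv[:,:,1]<60)&(hsv[:,:,2]>110)).astype(np.uint8)
n,l,st,_=cv2.connectedComponentsWithStats(m)
k=[i for i in range(1,n) if st[i,0]<390<st[i,0]+st[i,2] and st[i,1]<230<st[i,1]+st[i,3]]; k=max(k,key=lambda i:st[i,4]); print(st[k])
h=cv2.convexHull(np.argwhere(l==k)[:,::-1].astype(np.float32))[:,0]
w=np.array([at_z(b,u,v,.093)[:2] for u,v in h],np.float32); R=cv2.minAreaRect(w); print('lid',R)
for f in(a,b):
    print(V[0 if f is a else 1][tuple(np.round(proj(f,p)).astype(int)[::-1])])
E
```

```text
key0 [0.5069813  0.25662219 0.086     ] block0 [ 0.52486151 -0.21295192  0.115     ]
key (0, 1) [ 0.51029479  0.25800875 -3.03362251] -173.8137664466306 69.65621948242188
block (0, 1) [ 0.52646798 -0.21356637  0.12248486] 7.017865818167796 23.03565788269043
key (0,) [ 0.51198282  0.25873672 -3.00467726] -172.155325934519 30.772010803222656
block (0,) [ 0.52726711 -0.21422228  0.16602115] 9.512311465467532 11.01028823852539
key (1,) [ 0.50737155  0.25739127 -3.07014027] -175.90607976810452 33.64543533325195
block (1,) [ 0.52606596 -0.21356385  0.13370912] 7.660968103992569 11.13987922668457
[ 336  153  113  114 7198]
lid ((0.5292678475379944, -0.2091134637594223), (0.2333494871854782, 0.21191447973251343), 19.26593780517578)
78.0
122.0
```

Emit:
carry_out(commands=[0.5,1,0,-0.6,-1,0.8,1,0,-0.6,-1,0.8,1,0,-0.6,-1,0.8,1,0,-0.6,-1,0.8,1,0,-0.6,-1,0.8,1,0,-0.6,-1,0.8,1,0,-0.4,-1,0.8,1,0,-0.4,-1], grip_force=50)

```text
time_s: 0.9
tcp_pos: [0.5021, -0.3065, 0.2485]
eef_rot: [180.0, -0.0, -174.8]
contact_force: [0.6, -0.9, 0.0]
gripper_width: 0.0878
```

Emit:
carry_out(commands=[0.1,1,0,0,-1,0,1,0,0,-1,0,1,0,0,-1,0,1,0,0,-1,0,1,0,0,-1,0,1,0,0,-1,0,1,0,0,-1,0,1,0,0,-1])

```text
time_s: 1.7
tcp_pos: [0.5048, 0.0131, 0.2485]
eef_rot: [180.0, -0.0, -174.7]
contact_force: [0.4, -0.5, -0.6]
gripper_width: 0.0877
```

Emit:
carry_out(commands=[0,1,-0.2,0,-1,0,1,-0.3,0,-1,0,1,-0.3,0,-1,0,1,-0.3,0,-1,0,1,-0.3,0,-1,0,0,0,0,-1,0,0,0,0,-1])

```text
time_s: 2.4
tcp_pos: [0.5048, 0.2122, 0.1917]
eef_rot: [-179.9, -0.1, -174.6]
contact_force: [0.1, -0.7, 0.6]
gripper_width: 0.0877
```

Emit:
carry_out(commands=[0.13,0.9,0,0,-1,0,0.25,-0.2,0,-1,0,0,-0.6,0,-1,0,0,-0.7,0,-1,0,0,-0.7,0,-1,0,0,-0.5,0,-1,0,0,-0.2,0,-1,0,0,0,0,-1])

```text
time_s: 3.2
tcp_pos: [0.5102, 0.2564, 0.0758]
eef_rot: [-179.9, -0.1, -174.7]
contact_force: [-0.0, 0.2, -0.2]
gripper_width: 0.0876
```

Run:
```python
from h import *
a=cap('scene');b=cap('top')
t=telemetry.get_state()
p=[.51,.258,.08]
ua=win(a,p,37);ub=win(b,p,37)
save(np.hstack([crop(a['frame'],*ua,5),crop(b['frame'],*ub,5)]),'c2.png');print(t['tcp_pos'],t['contact_force'],ua,ub)
```

```text
[0.51114451 0.25748576 0.07749727] [0.13270872 1.01145188 1.18281487] (np.int64(268), np.int64(342), np.int64(193), np.int64(267)) (np.int64(164), np.int64(238), np.int64(177), np.int64(251))
```

View pics/c2.png

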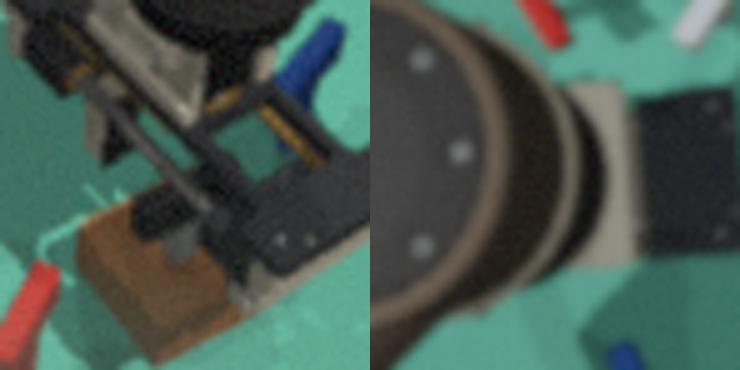

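The open fingers straddle the black handle (left crop, about (165,215)), and nothing else is touched. I'll close the grip.

Emit:
carry_out(commands=[0,0,0,0,1,0,0,0,0,1,0,0,0,0,1,0,0,0,0,1,0,0,0,0,1,0,0,0,0,1,0,0,0,0,1,0,0,0,0,1], grip_force=50)

```text
time_s: 4.1
tcp_pos: [0.5105, 0.2575, 0.0765]
eef_rot: [-180.0, -0.0, -174.7]
contact_force: [-0.3, 0.8, -0.3]
gripper_width: 0.0292
```

Run:
```python
from h import *
t=telemetry.get_state()
print({k:np.round(t[k],4) for k in('time_s','tcp_pos','eef_rot','contact_force','moment','gripper_width')})
```

```text
{'time_s': np.float64(4.1), 'tcp_pos': array([0.5105, 0.2575, 0.0765]), 'eef_rot': array([-1.799954e+02, -4.700000e-03, -1.746904e+02]), 'contact_force': array([-0.266 ,  0.7968, -0.2733]), 'moment': array([ 0.0213, -0.061 ,  0.0246]), 'gripper_width': np.float64(0.0292)}
```

Emit:
carry_out(commands=[0,0,0,0,1,0,0,0,0,1,0,0,0,0,1,0,0,0,0,1,0,0,0,0,1])

```text
time_s: 4.6
tcp_pos: [0.5105, 0.2576, 0.0765]
eef_rot: [180.0, -0.0, -174.7]
contact_force: [-1.1, 0.5, -0.1]
gripper_width: 0.0136
```

Emit:
carry_out(commands=[0,0,0.1,0,1,0,0,0.2,0,1,0,0,0.3,0,1,0,0,0.5,0,1,0,0,0,0,1])

```text
time_s: 5.1
tcp_pos: [0.5121, 0.2588, 0.1242]
eef_rot: [179.8, 0.3, -174.7]
contact_force: [0.2, 0.2, -0.8]
gripper_width: 0.0138
```

Emit:
carry_out(commands=[0,0,0.6,0,1,0,0,0.8,0,1,0,-0.6,0.8,0,1,0,-0.9,0.4,0,1,0,-0.9,0,0.3,1,0,-0.9,0,0.3,1,0.1,-0.9,0,0.1,1,0.1,-0.9,0,0,1])

```text
time_s: 5.9
tcp_pos: [0.5182, 0.0522, 0.2252]
eef_rot: [180.0, 0.1, -171.9]
contact_force: [0.7, 0.1, -1.0]
gripper_width: 0.0137
```

Emit:
carry_out(commands=[0.1,-0.9,0,0,1,0.1,-0.9,0,0,1,0,-0.9,0,0,1,0,-0.9,0,0,1,0,-0.8,0,0,1,0,-0.7,0,0,1,0,-0.3,0,0,1,0,0,0,0,1])

```text
time_s: 6.7
tcp_pos: [0.5263, -0.1637, 0.2246]
eef_rot: [180.0, -0.0, -172.0]
contact_force: [-0.2, 1.1, -0.8]
gripper_width: 0.0138
```

Run:
```python
from h import *
import pickle
a=cap('scene');b=cap('top');t=telemetry.get_state();pickle.dump((a,b,t),open('c1.pkl','wb'))
p=t['tcp_pos']+[0,-.02,-.07]
ua=win(a,p,40);ub=win(b,p,40)
save(np.hstack([crop(a['frame'],*ua,5),crop(b['frame'],*ub,5)]),'c3.png');print(t['tcp_pos'],ua,ub)
```

```text
[ 0.52642386 -0.16216805  0.22461647] (np.int64(172), np.int64(252), np.int64(64), np.int64(144)) (np.int64(349), np.int64(429), np.int64(168), np.int64(248))
```

View pics/c3.png

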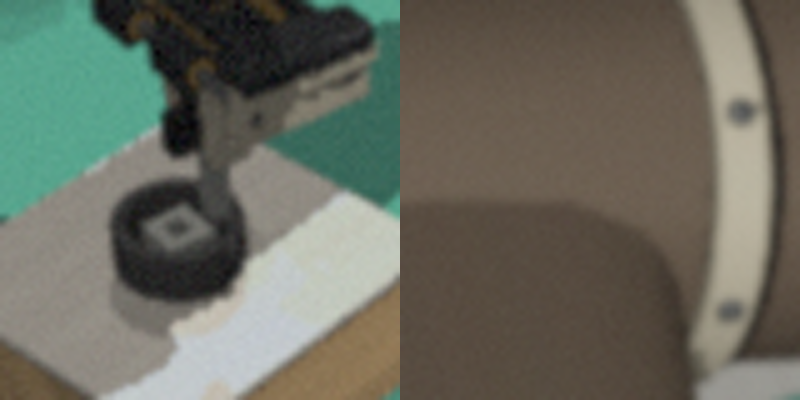

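Run:
```python
from h import *
import pickle
a,b,t=pickle.load(open('c1.pkl','rb'))
p=t['tcp_pos'];f=a['frame']
u0,v0,k=190,84,12
im=crop(f,u0,u0+50,v0,v0+46,k)
im=np.clip((im.astype(float)-20)*1.7,0,255).astype(np.uint8)
raw=im.copy()
def dr(pts,c):
    q=np.array([(proj(a,x)-[u0,v0]+.5)*k for x in pts]); cv2.polylines(im,[cv2.convexHull(q.astype(np.int32))],True,c,1); return q
yw=np.radians(8)
dr(box(p[0],p[1],yw,.012,.012,p[2]-.061,p[2]-.016),(255,0,0))
dr(box(p[0],p[1],yw,.0095,.0095,p[2]-.066,p[2]-.061),(255,255,0))
dr(box(.5273,-.2142,yw,.03,.03,.1149,.115),(0,255,0))
dr(box(.5273,-.2142,yw,.0138,.0138,.1149,.115),(0,255,0))
save(cv2.resize(np.hstack([raw,im]),(800,int(46*8)),interpolation=cv2.INTER_AREA) if 0 else np.hstack([raw,im])[:, :],'c4.png')
im2=np.hstack([raw[:, :400],im[:, :400]]);save(im2,'c4.png');print(im2.shape)
for q in ([p[0],p[1],p[2]-.066],): print((proj(a,q)-[u0,v0]+.5)*k)
e=proj(a,[.528,-.21,.13]);print([np.round(proj(a,np.array([.528,-.21,.13])+d)-e,2) for d in np.eye(3)*.001*10])
```

```text
(552, 800, 3)
[305.63981334 278.05047789]
[array([-3.2 ,  1.09]), array([1.57, 1.94]), array([-0.24, -2.88])]
```

View pics/c4.png

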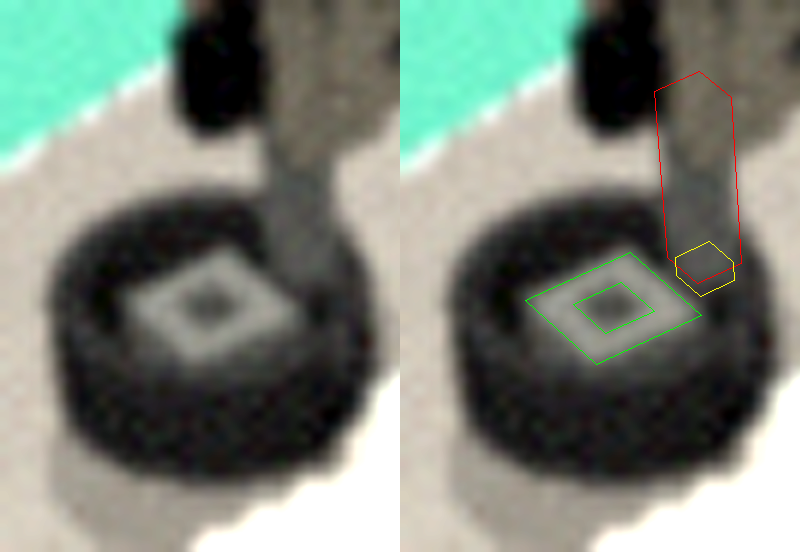

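The scene crop shows the shank in the gripper about where calibration predicts, and the block centred near crop (210,306). I'll move over it, stop just above the block and compare.

Emit:
carry_out(commands=[0,-0.4,0,0,1,0,-0.6,0,0,1,0.02,-0.31,-0.2,0,1,0,0,-0.4,0,1,0,0,-0.3,0,1,0,0,-0.05,0,1,0,0,0,0,1])

```text
time_s: 7.5
tcp_pos: [0.5273, -0.2143, 0.1861]
eef_rot: [180.0, -0.1, -171.8]
contact_force: [0.5, -0.8, 0.5]
gripper_width: 0.0138
```

```bash
cat > ov.py <<'E'
from h import *
import pickle,sys
def overlay(fn,bx,by,byaw,key=True):
    a=cap('scene');t=telemetry.get_state();p=t['tcp_pos'];yw=np.radians(t['eef_rot'][2]+180)
    f=a['frame'];u0,v0,k=188,88,12
    im=crop(f,u0,u0+33,v0,v0+46,k);im=np.clip((im.astype(float)-20)*1.7,0,255).astype(np.uint8);raw=im.copy()
    def dr(pts,c):
        q=np.array([(proj(a,x)-[u0,v0]+.5)*k for x in pts]); cv2.polylines(im,[cv2.convexHull(q.astype(np.int32))],True,c,1)
    dr(box(p[0],p[1],yw,.012,.012,p[2]-.061,p[2]-.016),(255,0,0))
    dr(box(p[0],p[1],yw,.0095,.0095,p[2]-.066,p[2]-.061),(255,255,0))
    dr(box(bx,by,byaw,.03,.03,.1149,.115),(0,255,0));dr(box(bx,by,byaw,.0138,.0138,.1149,.115),(0,255,0))
    save(np.hstack([raw,im]),fn)
    print({k:np.round(t[k],4) for k in('time_s','tcp_pos','eef_rot','contact_force','moment','gripper_width')})
E
python3 -c "
from ov import *
overlay('c5.png',.5276,-.2152,.14)"
```

```text
{'time_s': np.float64(7.55), 'tcp_pos': array([ 0.5276, -0.2144,  0.1868]), 'eef_rot': array([-1.799881e+02, -4.000000e-03, -1.718449e+02]), 'contact_force': array([0.3426, 0.5584, 0.2064]), 'moment': array([ 0.022 ,  0.0001, -0.0133]), 'gripper_width': np.float64(0.0139)}
```

View pics/c5.png

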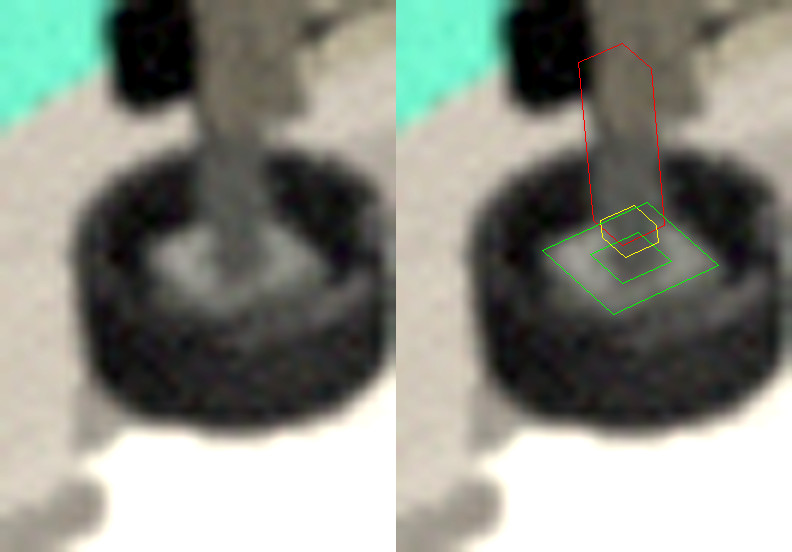

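The shank lines up horizontally with the socket (tip about crop 629, socket 631). I'll descend gently by feel.

Emit:
carry_out(commands=[0,0,-0.05,0,1,0,0,-0.05,0,1,0,0,-0.03,0,1,0,0,0,0,1])

```text
time_s: 7.95
tcp_pos: [0.5273, -0.2149, 0.1813]
eef_rot: [180.0, -0.0, -171.9]
contact_force: [-0.1, -0.4, -1.8]
gripper_width: 0.0139
```

Emit:
carry_out(commands=[0,0,-0.025,0,1,0,0,0,0,1])

```text
time_s: 8.15
tcp_pos: [0.5273, -0.2149, 0.1803]
eef_rot: [180.0, -0.0, -171.9]
contact_force: [-0.2, 0.3, -1.2]
gripper_width: 0.0139
```

Emit:
carry_out(commands=[0,0,-0.025,0,1,0,0,0,0,1])

```text
time_s: 8.35
tcp_pos: [0.5273, -0.2148, 0.1792]
eef_rot: [180.0, -0.0, -171.9]
contact_force: [-0.1, -0.3, -1.6]
gripper_width: 0.0137
```

Emit:
carry_out(commands=[0,0,-0.025,0,1,0,0,0,0,1])

```text
time_s: 8.55
tcp_pos: [0.5273, -0.2149, 0.1782]
eef_rot: [180.0, -0.0, -171.9]
contact_force: [0.6, -1.0, -1.7]
gripper_width: 0.0135
```

Emit:
carry_out(commands=[0,0,-0.025,0,1,0,0,0,0,1])

```text
time_s: 8.75
tcp_pos: [0.5273, -0.2148, 0.1772]
eef_rot: [180.0, -0.0, -171.9]
contact_force: [-0.8, -1.0, -0.2]
gripper_width: 0.0136
```

Emit:
carry_out(commands=[0,0,-0.02,0,1,0,0,0,0,1])

```text
time_s: 8.95
tcp_pos: [0.5273, -0.2148, 0.1764]
eef_rot: [180.0, -0.0, -171.9]
contact_force: [-0.0, -0.3, -1.0]
gripper_width: 0.0137
```

Emit:
carry_out(commands=[0,0,-0.02,0,1,0,0,0,0,1])

```text
time_s: 9.15
tcp_pos: [0.5273, -0.2148, 0.1757]
eef_rot: [180.0, -0.0, -171.9]
contact_force: [0.5, -0.3, -0.9]
gripper_width: 0.0137
```

Emit:
carry_out(commands=[0,0,-0.02,0,1,0,0,0,0,1])

```text
time_s: 9.35
tcp_pos: [0.5273, -0.2148, 0.1748]
eef_rot: [180.0, -0.0, -171.9]
contact_force: [0.3, -0.2, -0.3]
gripper_width: 0.0135
```

Emit:
carry_out(commands=[0,0,-0.015,0,1,0,0,0,0,1])

```text
time_s: 9.55
tcp_pos: [0.5273, -0.2149, 0.1743]
eef_rot: [180.0, -0.0, -171.9]
contact_force: [-0.1, -0.1, -1.8]
gripper_width: 0.0138
```

Emit:
carry_out(commands=[0,0,-0.02,0,1,0,0,0,0,1])

```text
time_s: 9.75
tcp_pos: [0.5273, -0.2148, 0.1734]
eef_rot: [180.0, -0.0, -171.9]
contact_force: [-0.6, -1.0, -1.6]
gripper_width: 0.0135
```

Emit:
carry_out(commands=[0,0,-0.02,0,1,0,0,0,0,1])

```text
time_s: 9.95
tcp_pos: [0.5273, -0.2148, 0.1726]
eef_rot: [180.0, -0.0, -171.9]
contact_force: [0.5, 0.1, -0.9]
gripper_width: 0.0137
```

Emit:
carry_out(commands=[0,0,-0.02,0,1,0,0,0,0,1])

```text
time_s: 10.15
tcp_pos: [0.5273, -0.2148, 0.1719]
eef_rot: [180.0, -0.0, -171.9]
contact_force: [-1.6, 0.2, -1.5]
gripper_width: 0.0135
```

Emit:
carry_out(commands=[0,0,-0.02,0,1,0,0,0,0,1])

```text
time_s: 10.35
tcp_pos: [0.5273, -0.2148, 0.1711]
eef_rot: [180.0, -0.0, -171.9]
contact_force: [0.2, -0.2, -1.5]
gripper_width: 0.0138
```

Emit:
carry_out(commands=[0,0,-0.02,0,1,0,0,0,0,1])

```text
time_s: 10.55
tcp_pos: [0.5273, -0.2148, 0.1702]
eef_rot: [180.0, -0.0, -171.9]
contact_force: [-0.5, -0.5, -1.6]
gripper_width: 0.0136
```

Emit:
carry_out(commands=[0,0,-0.02,0,1,0,0,0,0,1])

```text
time_s: 10.75
tcp_pos: [0.5273, -0.2148, 0.1694]
eef_rot: [180.0, -0.0, -171.9]
contact_force: [0.5, 0.9, -0.8]
gripper_width: 0.0137
```

Emit:
carry_out(commands=[0,0,-0.02,0,1,0,0,0,0,1])

```text
time_s: 10.95
tcp_pos: [0.5273, -0.2148, 0.1686]
eef_rot: [180.0, -0.0, -171.9]
contact_force: [-0.6, -0.2, -0.7]
gripper_width: 0.0138
```

Emit:
carry_out(commands=[0,0,-0.02,0,1,0,0,0,0,1])

```text
time_s: 11.15
tcp_pos: [0.5273, -0.2149, 0.1678]
eef_rot: [180.0, -0.0, -171.9]
contact_force: [0.3, -0.4, -1.7]
gripper_width: 0.0137
```

Emit:
carry_out(commands=[0,0,-0.015,0,1,0,0,0,0,1])

```text
time_s: 11.35
tcp_pos: [0.5274, -0.2149, 0.1675]
eef_rot: [-180.0, 0.0, -171.9]
contact_force: [-0.6, 0.6, 0.7]
gripper_width: 0.0136
```

Emit:
carry_out(commands=[0,0,-0.015,0,1,0,0,0,0,1])

```text
time_s: 11.55
tcp_pos: [0.5275, -0.2149, 0.1674]
eef_rot: [-180.0, 0.0, -171.9]
contact_force: [-1.8, 1.2, 3.6]
gripper_width: 0.0137
```

Emit:
carry_out(commands=[0,0,-0.015,0,1,0,0,0,0,1])

```text
time_s: 11.75
tcp_pos: [0.5276, -0.215, 0.1673]
eef_rot: [-180.0, 0.0, -171.9]
contact_force: [-1.6, 1.2, 8.5]
gripper_width: 0.0136
```

There's firm floor contact at TCP z 0.1674, which is the expected home height, with about 9 N. I'll ease off a little and start the clockwise turn.

Emit:
carry_out(commands=[0,0,0.01,0,1,0,0,0,0,1])

```text
time_s: 11.95
tcp_pos: [0.5275, -0.2149, 0.1673]
eef_rot: [-180.0, 0.0, -171.9]
contact_force: [-2.0, 1.4, 6.3]
gripper_width: 0.0134
```

```bash
cat > st.py <<'E'
from h import *
t=telemetry.get_state()
print(t['time_s'].round(2),t['tcp_pos'].round(4),'yaw',round(t['eef_rot'][2],2),'F',t['contact_force'].round(1),'M',t['moment'].round(3),'w',round(t['gripper_width'],4),'J6',t['joints'][5].round(1),round(t['joint_torque'][5],3))
E
python3 st.py
```

```text
Traceback (most recent call last):
  File "st.py", line 3, in <module>
    print(t['time_s'].round(2),t['tcp_pos'].round(4),'yaw',round(t['eef_rot'][2],2),'F',t['contact_force'].round(1),'M',t['moment'].round(3),'w',round(t['gripper_width'],4),'J6',t['joints'][5].round(1),round(t['joint_torque'][5],3))
          ^^^^^^^^^^^^^^^^^
AttributeError: 'float' object has no attribute 'round'
```

Emit:
carry_out(commands=[0,0,0,-0.5,1,0,0,0,-0.5,1,0,0,0,-0.5,1,0,0,0,-0.5,1,0,0,0,-0.5,1,0,0,0,0,1])

```text
time_s: 12.55
tcp_pos: [0.5279, -0.2152, 0.1673]
eef_rot: [-180.0, 0.1, 178.1]
contact_force: [-0.6, -0.5, 5.6]
gripper_width: 0.0135
```

```bash
python3 st.py
```

```text
Traceback (most recent call last):
  File "st.py", line 3, in <module>
    print(t['time_s'].round(2),t['tcp_pos'].round(4),'yaw',round(t['eef_rot'][2],2),'F',t['contact_force'].round(1),'M',t['moment'].round(3),'w',round(t['gripper_width'],4),'J6',t['joints'][5].round(1),round(t['joint_torque'][5],3))
          ^^^^^^^^^^^^^^^^^
AttributeError: 'float' object has no attribute 'round'
```

```bash
sed -i "s/t\['time_s'\].round(2)/t['time_s']/" st.py; python3 st.py
```

```text
12.55 [ 0.5279 -0.2152  0.1673] yaw 178.07 F [-0.6 -0.5  5.6] M [-0.162  0.324  0.091] w 0.0135 J6 -89.5 -0.483
```

Emit:
carry_out(commands=[0,0,0,-0.5,1,0,0,0,-0.5,1,0,0,0,-0.5,1,0,0,0,-0.5,1,0,0,0,-0.5,1,0,0,0,0,1])

```text
time_s: 13.15
tcp_pos: [0.5278, -0.2154, 0.1673]
eef_rot: [-180.0, 0.1, 168.1]
contact_force: [-0.6, -2.4, 5.3]
gripper_width: 0.0135
```

```bash
python3 st.py
```

```text
13.15 [ 0.5278 -0.2154  0.1673] yaw 168.09 F [-0.6 -2.4  5.3] M [-0.859  0.383  0.082] w 0.0135 J6 -99.5 -0.54
```

Mz is about 0.085 N m, so the socket is turning with the key. I expect the stop at tool yaw of about 110–119°.

Emit:
carry_out(commands=[0,0,0,-0.6,1,0,0,0,-0.6,1,0,0,0,-0.6,1,0,0,0,-0.6,1,0,0,0,-0.6,1,0,0,0,0,1])

```text
time_s: 13.75
tcp_pos: [0.5277, -0.2157, 0.1674]
eef_rot: [-179.9, 0.1, 156.1]
contact_force: [-0.3, -2.6, 5.0]
gripper_width: 0.0136
```

```bash
python3 st.py
```

```text
13.75 [ 0.5277 -0.2157  0.1674] yaw 156.08 F [-0.3 -2.6  5. ] M [-1.334  0.4    0.033] w 0.0136 J6 -111.5 -0.608
```

Emit:
carry_out(commands=[0,0,0,-0.6,1,0,0,0,-0.6,1,0,0,0,-0.6,1,0,0,0,-0.6,1,0,0,0,-0.6,1,0,0,0,0,1])

```text
time_s: 14.35
tcp_pos: [0.5276, -0.2159, 0.1673]
eef_rot: [-179.9, 0.1, 144.1]
contact_force: [-1.3, -4.9, 5.4]
gripper_width: 0.0135
```

```bash
python3 st.py
```

```text
14.35 [ 0.5276 -0.2159  0.1673] yaw 144.08 F [-1.3 -4.9  5.4] M [-1.817  0.625  0.03 ] w 0.0135 J6 -123.5 -0.61
```

Emit:
carry_out(commands=[0,0,0,-0.6,1,0,0,0,-0.6,1,0,0,0,-0.6,1,0,0,0,-0.6,1,0,0,0,-0.4,1,0,0,0,0,1])

```text
time_s: 14.95
tcp_pos: [0.5274, -0.2161, 0.1673]
eef_rot: [-179.9, 0.1, 132.9]
contact_force: [-2.6, -4.6, 4.9]
gripper_width: 0.0136
```

```bash
python3 st.py
```

```text
14.95 [ 0.5274 -0.2161  0.1673] yaw 132.9 F [-2.6 -4.6  4.9] M [-2.083  0.779  0.051] w 0.0136 J6 -134.6 -0.452
```

Side force is growing from a small offset between grip and key axis. I'll relieve it with a small shift before feeling for the stop.

Emit:
carry_out(commands=[-0.01,-0.03,0,0,1,0,0,0,0,1])

```text
time_s: 15.15
tcp_pos: [0.5273, -0.2164, 0.1673]
eef_rot: [180.0, 0.1, 132.9]
contact_force: [-0.4, -0.7, 5.7]
gripper_width: 0.0139
```

```bash
python3 st.py
```

```text
15.15 [ 0.5273 -0.2164  0.1673] yaw 132.95 F [-0.4 -0.7  5.7] M [-0.307  0.479  0.047] w 0.0139 J6 -134.4 -0.043
```

Emit:
carry_out(commands=[0,0,0,-0.5,1,0,0,0,-0.5,1,0,0,0,-0.5,1,0,0,0,0,1])

```text
time_s: 15.55
tcp_pos: [0.5273, -0.2165, 0.1674]
eef_rot: [180.0, 0.1, 126.9]
contact_force: [-1.1, -0.5, 5.8]
gripper_width: 0.0138
```

```bash
python3 st.py
```

```text
15.55 [ 0.5273 -0.2165  0.1674] yaw 126.89 F [-1.1 -0.5  5.8] M [-0.516  0.552  0.054] w 0.0138 J6 -140.5 -0.519
```

Emit:
carry_out(commands=[0,0,0,-0.5,1,0,0,0,-0.5,1,0,0,0,0,1])

```text
time_s: 15.85
tcp_pos: [0.5272, -0.2166, 0.1673]
eef_rot: [180.0, 0.1, 122.9]
contact_force: [-2.3, -1.2, 5.8]
gripper_width: 0.0138
```

```bash
python3 st.py
```

```text
15.85 [ 0.5272 -0.2166  0.1673] yaw 122.89 F [-2.3 -1.2  5.8] M [-0.679  0.697  0.096] w 0.0138 J6 -144.5 -0.517
```

Emit:
carry_out(commands=[0,0,0,-0.5,1,0,0,0,-0.3,1,0,0,0,0,1])

```text
time_s: 16.15
tcp_pos: [0.5271, -0.2166, 0.1673]
eef_rot: [-180.0, 0.1, 119.7]
contact_force: [-1.1, -1.8, 5.9]
gripper_width: 0.0139
```

```bash
python3 st.py
```

```text
16.15 [ 0.5271 -0.2166  0.1673] yaw 119.72 F [-1.1 -1.8  5.9] M [-0.688  0.78   0.05 ] w 0.0139 J6 -147.7 -0.359
```

Emit:
carry_out(commands=[0,0,0,-0.4,1,0,0,0,0,1])

```text
time_s: 16.35
tcp_pos: [0.5271, -0.2166, 0.1673]
eef_rot: [-180.0, 0.1, 118.1]
contact_force: [-1.6, -0.8, 6.3]
gripper_width: 0.0136
```

```bash
python3 st.py
```

```text
16.35 [ 0.5271 -0.2166  0.1673] yaw 118.1 F [-1.6 -0.8  6.3] M [-0.753  0.838  0.105] w 0.0136 J6 -149.3 -0.401
```

Emit:
carry_out(commands=[0,0,0,-0.4,1,0,0,0,0,1])

```text
time_s: 16.55
tcp_pos: [0.5271, -0.2166, 0.1673]
eef_rot: [-180.0, 0.1, 116.5]
contact_force: [-1.2, -1.6, 6.5]
gripper_width: 0.0137
```

```bash
python3 st.py
```

```text
16.55 [ 0.5271 -0.2166  0.1673] yaw 116.51 F [-1.2 -1.6  6.5] M [-0.758  0.843  0.093] w 0.0137 J6 -150.9 -0.402
```

Emit:
carry_out(commands=[0,0,0,-0.4,1,0,0,0,0,1])

```text
time_s: 16.75
tcp_pos: [0.527, -0.2167, 0.1673]
eef_rot: [-180.0, 0.1, 114.9]
contact_force: [-2.3, -2.5, 6.2]
gripper_width: 0.0137
```

```bash
python3 st.py
```

```text
16.75 [ 0.527  -0.2167  0.1673] yaw 114.91 F [-2.3 -2.5  6.2] M [-0.809  0.876  0.078] w 0.0137 J6 -152.5 -0.402
```

Emit:
carry_out(commands=[0,0,0,-0.3,1,0,0,0,0,1])

```text
time_s: 16.95
tcp_pos: [0.527, -0.2167, 0.1673]
eef_rot: [-180.0, 0.1, 113.7]
contact_force: [-2.5, -2.1, 6.8]
gripper_width: 0.0135
```

```bash
python3 st.py
```

```text
16.95 [ 0.527  -0.2167  0.1673] yaw 113.72 F [-2.5 -2.1  6.8] M [-0.793  0.881  0.006] w 0.0135 J6 -153.7 -0.323
```

Emit:
carry_out(commands=[0,0,0,-0.3,1,0,0,0,0,1])

```text
time_s: 17.15
tcp_pos: [0.527, -0.2167, 0.1673]
eef_rot: [-180.0, 0.1, 112.5]
contact_force: [-1.5, -2.3, 5.3]
gripper_width: 0.0136
```

```bash
python3 st.py
```

```text
17.15 [ 0.527  -0.2167  0.1673] yaw 112.52 F [-1.5 -2.3  5.3] M [-0.811  0.941  0.105] w 0.0136 J6 -154.9 -0.323
```

Emit:
carry_out(commands=[0,0,0,-0.3,1,0,0,0,0,1])

```text
time_s: 17.35
tcp_pos: [0.5269, -0.2167, 0.1673]
eef_rot: [-180.0, 0.1, 111.3]
contact_force: [-2.4, -1.7, 6.2]
gripper_width: 0.0138
```

```bash
python3 st.py
```

```text
17.35 [ 0.5269 -0.2167  0.1673] yaw 111.32 F [-2.4 -1.7  6.2] M [-0.848  0.995  0.061] w 0.0138 J6 -156.1 -0.323
```

Emit:
carry_out(commands=[0,0,0,-0.3,1,0,0,0,0,1])

```text
time_s: 17.55
tcp_pos: [0.5269, -0.2167, 0.1673]
eef_rot: [-180.0, 0.1, 110.1]
contact_force: [-2.5, -1.8, 6.7]
gripper_width: 0.0137
```

```bash
python3 st.py
```

```text
17.55 [ 0.5269 -0.2167  0.1673] yaw 110.12 F [-2.5 -1.8  6.7] M [-0.858  0.976  0.079] w 0.0137 J6 -157.3 -0.323
```

Emit:
carry_out(commands=[0,0,0,-0.25,1,0,0,0,0,1])

```text
time_s: 17.75
tcp_pos: [0.5269, -0.2167, 0.1673]
eef_rot: [-180.0, 0.1, 109.1]
contact_force: [-2.6, -1.5, 7.2]
gripper_width: 0.0138
```

```bash
python3 st.py
```

```text
17.75 [ 0.5269 -0.2167  0.1673] yaw 109.12 F [-2.6 -1.5  7.2] M [-0.907  1.002  0.088] w 0.0138 J6 -158.3 -0.284
```

Emit:
carry_out(commands=[0,0,0,-0.25,1,0,0,0,0,1])

```text
time_s: 17.95
tcp_pos: [0.5269, -0.2167, 0.1673]
eef_rot: [-180.0, 0.1, 108.1]
contact_force: [-2.2, -1.3, 6.9]
gripper_width: 0.0137
```

```bash
python3 st.py
```

```text
17.95 [ 0.5269 -0.2167  0.1673] yaw 108.12 F [-2.2 -1.3  6.9] M [-0.813  1.069  0.016] w 0.0137 J6 -159.3 -0.283
```

Emit:
carry_out(commands=[0,0,0,-0.25,1,0,0,0,0,1])

```text
time_s: 18.15
tcp_pos: [0.5268, -0.2167, 0.1673]
eef_rot: [-180.0, 0.1, 107.1]
contact_force: [-2.2, -2.5, 6.2]
gripper_width: 0.0139
```

```bash
python3 st.py
```

```text
18.15 [ 0.5268 -0.2167  0.1673] yaw 107.12 F [-2.2 -2.5  6.2] M [-0.861  1.049  0.102] w 0.0139 J6 -160.3 -0.283
```

Emit:
carry_out(commands=[0,0,0,-0.25,1,0,0,0,0,1])

```text
time_s: 18.35
tcp_pos: [0.5268, -0.2167, 0.1673]
eef_rot: [-180.0, 0.1, 106.1]
contact_force: [-2.7, -1.1, 6.8]
gripper_width: 0.0137
```

```bash
python3 st.py
```

```text
18.35 [ 0.5268 -0.2167  0.1673] yaw 106.12 F [-2.7 -1.1  6.8] M [-0.958  1.121  0.049] w 0.0137 J6 -161.3 -0.284
```

Emit:
carry_out(commands=[0,0,0,-0.25,1,0,0,0,0,1])

```text
time_s: 18.55
tcp_pos: [0.5268, -0.2167, 0.1673]
eef_rot: [-180.0, 0.1, 105.1]
contact_force: [-3.6, -1.7, 6.5]
gripper_width: 0.0135
```

```bash
python3 st.py; python3 -c "
from ov import *
overlay('c6.png',.527,-.216,np.radians(-61))"
```

```text
18.55 [ 0.5268 -0.2167  0.1673] yaw 105.13 F [-3.6 -1.7  6.5] M [-0.901  1.169  0.127] w 0.0135 J6 -162.3 -0.329
{'time_s': np.float64(18.6), 'tcp_pos': array([ 0.5268, -0.2167,  0.1674]), 'eef_rot': array([-1.799863e+02,  6.570000e-02,  1.051495e+02]), 'contact_force': array([-3.4272, -1.9674,  7.1691]), 'moment': array([-0.8663,  1.1751,  0.0936]), 'gripper_width': np.float64(0.0139)}
```

View pics/c6.png

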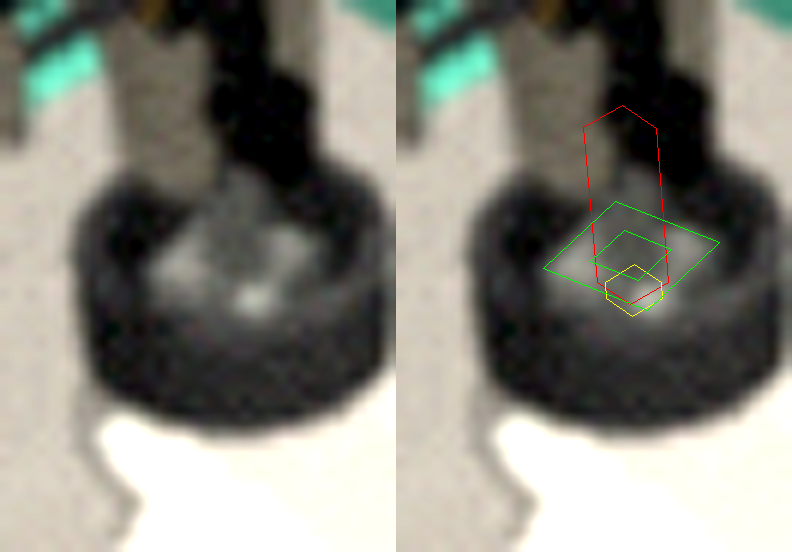

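The picture shows the shank down in the block, which stands about at the green "locked" outline, and J6 torque just began to rise. I'll keep feeling in 1° steps.

Emit:
carry_out(commands=[0,0,0,-0.25,1,0,0,0,0,1])

```text
time_s: 18.8
tcp_pos: [0.5268, -0.2167, 0.1673]
eef_rot: [-180.0, 0.1, 104.1]
contact_force: [-2.0, -1.8, 6.7]
gripper_width: 0.0135
```

```bash
python3 st.py
```

```text
18.8 [ 0.5268 -0.2167  0.1673] yaw 104.13 F [-2.  -1.8  6.7] M [-0.888  1.181  0.18 ] w 0.0135 J6 -163.3 -0.359
```

Emit:
carry_out(commands=[0,0,0,-0.2,1,0,0,0,0,1])

```text
time_s: 19.0
tcp_pos: [0.5267, -0.2167, 0.1673]
eef_rot: [-180.0, 0.1, 103.3]
contact_force: [-3.0, -2.5, 7.4]
gripper_width: 0.0136
```

```bash
python3 st.py
```

```text
19.0 [ 0.5267 -0.2167  0.1673] yaw 103.34 F [-3.  -2.5  7.4] M [-0.903  1.215  0.207] w 0.0136 J6 -164.1 -0.348
```

Emit:
carry_out(commands=[0,0,0,0,1])

```text
time_s: 19.1
tcp_pos: [0.5267, -0.2167, 0.1673]
eef_rot: [-180.0, 0.1, 103.4]
contact_force: [-2.8, -2.1, 6.3]
gripper_width: 0.0138
```

```bash
python3 st.py
```

```text
19.1 [ 0.5267 -0.2167  0.1673] yaw 103.36 F [-2.8 -2.1  6.3] M [-0.918  1.188  0.167] w 0.0138 J6 -164.0 -0.199
```

Emit:
carry_out(commands=[0,0,0,0,1])

```text
time_s: 19.2
tcp_pos: [0.5267, -0.2167, 0.1673]
eef_rot: [-180.0, 0.1, 103.4]
contact_force: [-2.9, -1.7, 6.8]
gripper_width: 0.0137
```

```bash
python3 st.py
```

```text
19.2 [ 0.5267 -0.2167  0.1673] yaw 103.37 F [-2.9 -1.7  6.8] M [-0.925  1.187  0.187] w 0.0137 J6 -164.0 -0.183
```

The moment rose steadily to about 0.19 N m and holds there, against about 0.08 while turning, so this is the stop. I'll relieve twist and side load within the play, then release and rise.

Emit:
carry_out(commands=[-0.01,-0.01,0,0.4,1,-0.005,-0.005,0.005,0.3,1,0,0,0,0,1])

```text
time_s: 19.5
tcp_pos: [0.5267, -0.2169, 0.1673]
eef_rot: [180.0, 0.0, 106.2]
contact_force: [-1.1, -0.6, 6.2]
gripper_width: 0.0139
```

```bash
python3 st.py
```

```text
19.5 [ 0.5267 -0.2169  0.1673] yaw 106.16 F [-1.1 -0.6  6.2] M [-0.313  0.512 -0.045] w 0.0139 J6 -161.2 0.342
```

Emit:
carry_out(commands=[0,0,0,0,0,0,0,0,0,0,0,0,0,0,0,0,0,0,0,0,0,0,0,0,0,0,0,0,0,0])

```text
time_s: 20.1
tcp_pos: [0.5263, -0.2166, 0.1667]
eef_rot: [-180.0, -0.0, 106.1]
contact_force: [0.1, -0.1, -0.5]
gripper_width: 0.0434
```

Emit:
carry_out(commands=[0,0,0.2,0,0,0,0,0.4,0,0,0,0,0.7,0,0,0,0,0.8,0,0,0,0.6,0.6,0,0,0,0.9,0,0,0,0,0.9,0,0,0,0,0.9,0,0,0])

```text
time_s: 20.9
tcp_pos: [0.5275, -0.0907, 0.2757]
eef_rot: [179.8, -0.7, 106.8]
contact_force: [1.0, -0.2, 0.5]
gripper_width: 0.0439
```

Emit:
carry_out(commands=[0,0.9,0,0,0,0,0.9,0,0,0,0,0.9,0,0,0,0,0.8,0,0,0,0,0.3,0,0,0,0,0,0,0,0])

```text
time_s: 21.5
tcp_pos: [0.5421, 0.0039, 0.2694]
eef_rot: [179.2, -5.6, 111.5]
contact_force: [0.8, -1.0, -0.2]
gripper_width: 0.0436
```

Run:
```python
from h import *
import pickle
a=cap('scene');b=cap('top');pickle.dump((a,b),open('c9.pkl','wb'))
A=crop(a['frame'],170,240,75,145,8)[:,:400+0]
A=crop(a['frame'],183,233,82,132,8);B=crop(b['frame'],366,416,184,234,8)
A,B=[np.clip((x.astype(float)-15)*1.4,0,255).astype(np.uint8) for x in(A,B)]
save(np.hstack([A,B]),'c7.png')
V=[c['frame'].astype(float).max(2) for c in(a,b)]
for z,n in ((.101,'home'),):
  for s in((0,1),(0,),(1,)):
    p=[.527,-.216,z+.063]
    vs=[((a,b)[i],1-soft(V[i],30,70),win((a,b)[i],p,12)) for i in s]
    best=min((fit(vs,[p[0],p[1],y],.056,.014,z+.05,z+.076) for y in np.radians([-50,-75])),key=lambda q:q.fun)
    print('key',s,best.x[:2].round(4),np.degrees(best.x[2]).round(1),round(best.fun,1))
```

```text
key (0, 1) [ 0.4795 -0.2024] -35.6 158.6
key (0,) [ 0.5219 -0.2066] -59.7 100.0
key (1,) [ 0.5457 -0.2644] -34.7 21.8
```

View pics/c7.png

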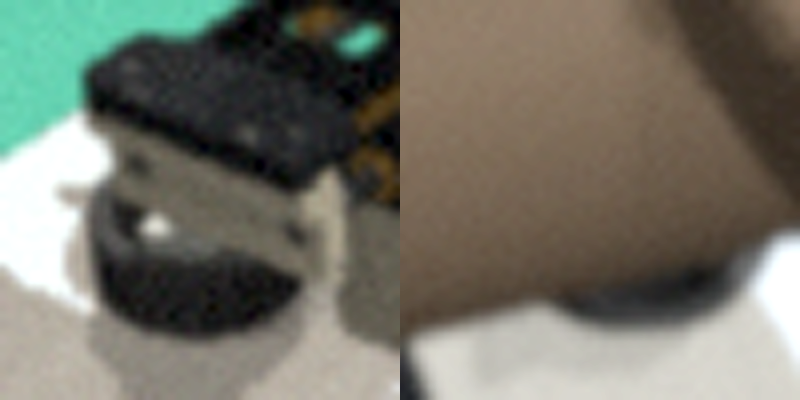

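The arm still hides the lock in both views, and J6 has reached its limit. I'll unwind the wrist and move further aside.

Emit:
carry_out(commands=[0,0,0,1,0,0,0,0,1,0,0,0,0.2,1,0,0,0.4,0.2,1,0,-0.1,0.8,0.2,1,0,-0.2,0.9,0.2,1,0,-0.2,0.9,0,1,0,-0.2,0.9,0,1,0])

```text
time_s: 22.4
tcp_pos: [0.5135, 0.1596, 0.3023]
eef_rot: [179.1, -5.6, 143.6]
contact_force: [0.5, 0.1, -0.1]
gripper_width: 0.0434
```

Emit:
carry_out(commands=[-0.2,0.9,0,1,0,-0.2,0.9,0,1,0,-0.2,0.9,0,1,0,-0.2,0.9,0,1,0,-0.2,0.9,0,0,0,-0.2,0.6,0,0,0,0,0,0,0,0,0,0,0,0,0])

```text
time_s: 23.2
tcp_pos: [0.4658, 0.3629, 0.3016]
eef_rot: [179.2, -5.6, 159.5]
contact_force: [0.2, 0.5, 0.2]
gripper_width: 0.0439
```

```bash
cat > fin.py <<'E'
from h import *
import pickle
a=cap('scene');b=cap('top');pickle.dump((a,b),open('c9.pkl','wb'))
A=crop(a['frame'],183,233,82,132,8);B=crop(b['frame'],371,421,184,234,8)
A,B=[np.clip((x.astype(float)-15)*1.4,0,255).astype(np.uint8) for x in(A,B)]
C=cv2.resize(np.hstack([a['frame'],b['frame']]),(533,200));C=np.hstack([C,np.zeros((200,267,3),np.uint8)])
save(np.vstack([np.hstack([A,B]),C]),'c8.png')
E
python3 fin.py
```

```text
(no output)
```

View pics/c8.png

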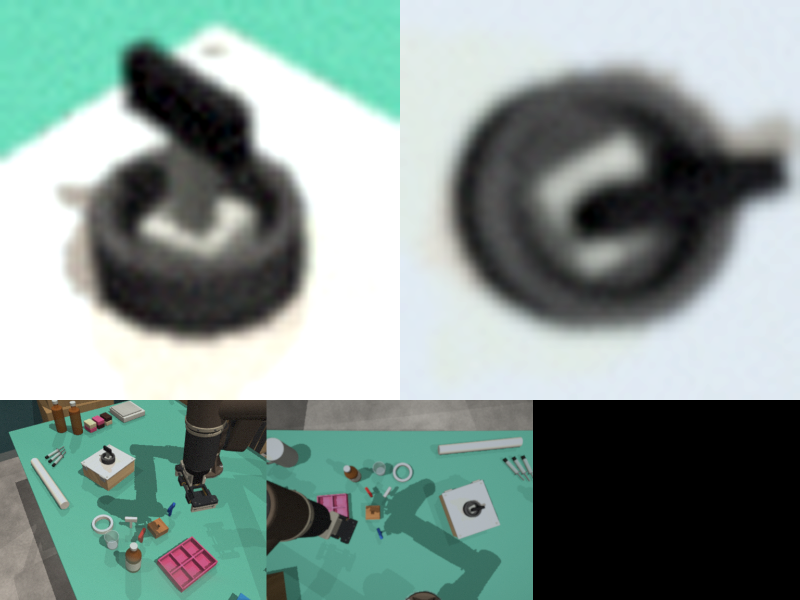

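The key stands upright in the block, the rest is empty and the bystanders are untouched. By eye the block yaw is about −61°. I'll refit the lid's yaw numerically to confirm the stop angle.

Run:
```python
from h import *
import pickle
for fn in('c0.pkl','c9.pkl'):
    a,b=pickle.load(open(fn,'rb'))
    for nm,c,n in(('scene',a,60),('top',b,65)):
        hsv=cv2.cvtColor(c['frame'],cv2.COLOR_RGB2HSV)
        m=((hsv[:,:,1]<60)&(hsv[:,:,2]>100)).astype(np.float32)
        m=cv2.morphologyEx(m,cv2.MORPH_CLOSE,cv2.getStructuringElement(cv2.MORPH_ELLIPSE,(45,45)))
        w=win(c,[.529,-.209,.093],n)
        q=[fit([(c,m,w)],[.529,-.209,y],.226,.206,.0929,.093,4) for y in(.2,.34)]
        q=min(q,key=lambda z:z.fun);print(fn,nm,q.x[:2].round(4),'mould yaw',np.degrees(q.x[2]).round(2),round(q.fun,1))
# block edge lines (visible bright outer edges), final top & scene pixels from crop
B=pickle.load(open('c9.pkl','rb'))[1]
f=lambda x,y:at_z(B,371+(x-400)/8-.5,184+y/8-.5,.115)
g=lambda x,y,z:at_z(B,371+(x-400)/8-.5,184+y/8-.5,z)
for p,q in(((535,190),(635,130)),((535,190),(582,278))):
    d=f(*q)-f(*p);print('edge',np.degrees(np.arctan2(d[1],d[0])),np.linalg.norm(d))
A=pickle.load(open('c9.pkl','rb'))[0]
V=[c['frame'].astype(float).max(2) for c in(A,B)]
for i,c in((0,A),(1,B)):
    m=1-soft(V[i],25,60)
    print(i,proj(c,[.527,-.216,.164]))
d=g(785,170,.17)-g(585,215,.17);print('handle',np.degrees(np.arctan2(d[1],d[0])))
```

```text
c0.pkl scene [ 0.5272 -0.1995] mould yaw 19.19 1181.1
c0.pkl top [ 0.5265 -0.2071] mould yaw 19.35 679.0
c9.pkl scene [ 0.5291 -0.1982] mould yaw 20.71 2010.6
c9.pkl top [ 0.5265 -0.2064] mould yaw 19.35 690.6
edge -58.79742139034209 0.035165950386681105
edge -153.2348491184752 0.029225008901266572
0 [205.9005071  94.5925151]
1 [406.0963816  207.75467938]
handle -76.7637941044319
```

```bash
python3 -c "
from h import *
t=telemetry.get_state();print(t['time_s'],t['qd'].round(2),t['contact_force'].round(1));print(r.close_job())"
```

```text
23.3 [-0.3  -0.14 -0.1  -0.06  0.12 -0.17] [-0.  -0.3  0.5]
the job is handed in; nothing more can be done
None
```

I locked the lid with the black key from the wooden rest and left the key standing in the lock. The job was handed in at 23.3 s; no verdict is reported.

- **Push home:** the key met the socket floor at TCP z 0.1673 m, within 1 mm of the expected height. It went in with no force until about 9 N at the floor.
- **Turn to the stop:** turning clockwise took about 0.08 N m. The moment then climbed to about 0.19 N m and held there, which I took as the stop. I eased off the twist within the key's play before letting go.
- **Final pictures:** the key stands upright in the lock, the rest is empty, and the other things appear untouched. The gripper was well clear.

**What disagreed:**
- **Stop angle:** the block's two visible edges give a yaw of −59° and −63°, which fits the expected −61° locked angle. However, the tool met the stop about 6° further than I predicted, and the handle looks about 16° past the block, where the play allows about 9°. I put this down to measuring error; both differences point away from a short turn.
- **Lid fit:** the camera fits of the lid's centre disagreed by up to about 9 mm, so I relied on feel and the block itself instead.
- **Wrist limit:** on the way out the last joint came to its limit, so the free arm tilted by about 6°. It touched nothing.

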